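Switch on the guarded red channel of the bench supply console

ROBOT

A 6-joint arm with a two-finger parallel gripper is mounted at the origin on a cart in front of the work surface, level with it; the furniture and walls round the work are solid. World frame = base frame: x ahead of the robot, y to its left, z up, the work surface at z = 0. Lengths are in mm, angles in rad, forces in N, time in s.
With the tool pointing down it reaches from about 350 to 725 mm from the base axis. Payload 6 kg.
Tool frame: the origin (TCP) lies at the very end of the fingers, on their centre line; the grasp point (between the pads) lies 19 mm behind it (robot.grasp_offset is the z of the grasp point in the tool frame, in mm); z points along the fingers, y is the line along which they close (so a half turn about z gives the same grasp; the last joint's range is limited). The gripper opens to 85 mm and grips with 20 to 120 N. Pads are 22 mm wide; open, the fingers measure 114 mm over their backs; the gripper's body (76 mm by 85 mm) begins 54 mm behind the grasp point. The pads swing forward as they close: fully open they stand 13 mm farther back than shut.
Start: joints at [-0.773, 0.04, 0.085, 0, -1.615, -0.334], TCP at [268.415, -536.588, 231.261] pointing down, gripper open.
Joint ranges: [-2.56, 2.56], [-1.29, 2.01], [-1.08, 1.49], [-3.29, 1.98], [-2.81, -0.18], [-2.99, 2.99]. Speed limits (rad/s): [2.57, 2.57, 3.01, 3.14, 3.14, 3.14].

INTERFACE

Orientations are given as [roll, pitch, yaw] about the fixed x, y, z axes, in that order (R = Rz(yaw) Ry(pitch) Rx(roll)).
In Python, from plant import robot, eyes, ticket, readout gives the robot as it stands. The module is installed in compiled form; this text tells all that it offers. Calls block until the motion is done:
- robot.reach(position, orientation): joint-space move of the TCP to a pose.
- robot.move_l(position, ori=None, speed=150): straight line of the TCP; ori=None keeps the orientation; speed is the mean speed in mm/s.
- robot.goto_joints(angles): joint-space move.
- robot.command_gripper(opening, force=None): finger opening in mm; force is the grip in N (None keeps the last); returns when the fingers have stopped.
- robot.wait(seconds).
- robot.solve_ik(position, orientation): joint angles nearest the present ones, or None.
- eyes.snapshot(name): name is "side" or "top"; returns the picture (400x640x3 uint8, red, green, blue); there is no depth.
- eyes.calibration(name): a dict with "intrinsics" (3x3 intrinsics, pixels), "R" (3x3) and "t" (3): a world point X has camera coordinates R X + t. Camera axes: x right, y down, z forward; pixel columns grow to the right and rows downward; lengths in mm; the calibration is good to about 2 mm. A picture is of the moment at which its call begins. calibration takes no time and is no camera call.
A pose or a line that the arm cannot do raises robot.PlanningError and nothing moves.
- ticket.sign_off(): hands the job in; it is judged then, once.
Trained networks look in the newest picture that a camera, given by its name, has taken for a name from the list of things; names that differ only in an ending like _2 or _b are one class to them, and where a whole thing is asked for, a point or a joint stands for the part that bears it (a point fixed in the world has none). Each returns a list of dicts, best first, with "confidence" (0 to 1); they miss things now and then, are a little off and sometimes report something else, mostly with a low value. They report only what shows in the picture. A call takes as long as a camera call.
- eyes.find_in(camera, label): "extent" ([left, top, width, height] in pixels, round what is visible of it).
- eyes.regions_of(camera, label): "region" (400x640 bool, what is visible of it) and "extent" ([left, top, width, height] in pixels, round what is visible of it).
- eyes.tip_of(camera, label): "uv" ([column, row] in pixels: a listed point, or the origin of a listed thing).
Readings, each from a call of its own:
- readout.current_time_s(): time.
- readout.current_joint_positions(): joint angles.
- readout.current_qvel(): joint speeds.
- readout.current_tau(): joint torques, N m.
- readout.current_eef_pos(): TCP position.
- readout.current_tool_rot(): TCP orientation.
- readout.current_ft_force(): force on the tool from outside, world axes, zero at the start.
- readout.current_torque(): the same for the moment, N m.
- readout.current_grip_width(): finger opening in mm.
- readout.current_finger_force(): force on a finger pad.
Only numpy, scipy, OpenCV 4.12 (cv2) and the standard library are available. Lean on these libraries where they do the work, as an engineer would, in place of code of your own. Each camera call takes 0.05 s, during which the arm holds its last target. There are 200 camera calls.

TASK

On the grey supply console, switch on the channel under the red guard: lift the red guard by its front tab with a finger (it is sprung and drops if let go), hold it up with the finger while the fingertip pushes the toggle beneath over to the far side until it snaps on, then draw back and let the guard drop shut over it. Push gently with the fingers only: pick nothing up, leave the yellow-guarded channel shut and off, and do not disturb the things lying about on the bench.

Things in the scene. Friction and masses are not known exactly. Their poses are not given: they have to be found in the camera images.
- console: Grey steel supply console with a flat grey top panel and black side cheeks, fixed to the bench, 180 mm deep (x) by 270 mm wide (y); panel 72 mm above the bench. Origin at the centre of its underside; its -x side faces the operator. Its two switch bays are at x -42, y +62 and -62 mm. Terminals at the back of the panel stand 23 mm high.
- red_switch: Guarded switch with the red guard, fixed on the console's panel (which bay it has varies; axes parallel to the console's, -x to the operator). Black base 64 x 40 x 3 mm; origin at the centre of its underside, on the panel. Hinge axis of the guard along y at x +26, z +9 mm. Toggle pivot at x +2, z +9 mm, in the middle (y 0).
- red_guard (a joint): Angle of the red guard: 0 shut, 1.4 fully open. Hood 35 mm wide, 30 mm inside, open below, hinged at its far (+x) edge: the front swings up and away. Shut, it covers x -28 to +31, up to z 43 mm in the switch's frame, and hides the toggle. Smooth plastic. About 0.5 N upward at the tab lifts it; a spring shuts it within 0.5 s when let go.
- red_tab (a point): Middle of the outer edge of the red guard's lifting tab; moves with the guard. Tab 35 mm wide, 2.5 mm thick; it flares forward and up from the foot of the guard's front wall (x -28, z 6 mm) to this edge (x -42, z 24 mm in the switch's frame when shut). A closed fingertip tilted forward 0.3 rad gets under this edge from the front, 11 mm above the panel, and lifts along the arc about the hinge.
- red_toggle (a joint): Angle of the toggle under the red guard: 0 off (leaning 0.4 rad to the operator, -x), 0.8 on (leaning 0.4 rad away, +x). Over-centre: past 0.4 it goes on to the other end by itself; about 0.5 N at the tip flips it.
- red_tip (a point): Tip of the red channel's metal bat toggle, 27 mm from its pivot, 34 mm above the panel in both positions; 9 mm thick at the tip, 5 mm at the root. An upright fingertip 20 to 28 mm above the panel pushes it over from the front while the guard leans on the same finger, its tab 35 to 55 mm above the fingertip (guard then at 0.6 to 1.2 rad).
- yellow_switch: Guarded switch with the yellow guard, fixed on the console's panel (which bay it has varies; axes parallel to the console's, -x to the operator). Built like the red one.
- yellow_guard (a joint): Angle of the yellow guard: 0 shut, 1.4 fully open. As the red one.
- yellow_tab (a point): Middle of the outer edge of the yellow guard's lifting tab; moves with the guard. As the red one.
- yellow_toggle (a joint): Angle of the toggle under the yellow guard: 0 off (leaning 0.4 rad to the operator, -x), 0.8 on (leaning 0.4 rad away, +x). Over-centre: past 0.4 it goes on to the other end by itself.
- spare_board: Small green circuit board lying loose to the left of the console, 58 x 85 x 17 mm; origin at the centre of its underside.
- meter: Yellow and black hand meter lying loose at the right, 128 x 72 x 40 mm; origin at the centre of its underside.
- driver_red: Red screwdriver lying loose at the left, 173 mm long along its y, 25 mm thick; origin at the centre of its underside.
- relay: Grey box-shaped relay standing loose just right of the console, 22 x 28 x 36 mm; origin at the centre of its underside.
- capacitor: Blue can capacitor standing loose just right of the console, 22 mm across, 39 mm high; origin at the centre of its underside.
- tape_black: Roll of black tape lying loose at the left, 68 mm across, 19 mm high; origin at the centre of its underside.

How it is judged:
By the outcome, as a careful person would: the job done as asked, in the order asked, and still so for the second after the job is handed in, with the robot touching nothing.
It also fails if it takes over 35 s, if anything falls off the work surface, if the arm or the gripper's body presses on something with over 40 N, if the wrist force passes 120 N, or if a joint passes its speed limit or range.

## Working session

There is one attempt and no reset: what is moved stays moved. The work goes in short steps, each a Python script; the robot and the scene stay as the last script left them, time stands still between calls to the robot, and variables do not carry over. Pictures are saved under pics/ and viewed, at most 13 in all, crops included, and the job is handed in when it is done.

```bash
mkdir -p pics
python3 - <<'E'
from plant import robot, eyes, ticket, readout
import cv2,numpy as np
for c in("side","top"):
    cv2.imwrite(f"pics/{c}0.png",eyes.snapshot(c)[:,:,::-1])
    k=eyes.calibration(c);R=np.array(k["R"]);print(c,np.array(k["intrinsics"]).tolist(),"pos",-R.T@k["t"],R.round(3).tolist())
    for l in("console","red_switch","yellow_switch","red_tab","yellow_tab","red_tip","relay","capacitor"):
        print(l,[(np.round(d["uv"],1).tolist(),round(d["confidence"],2)) for d in eyes.tip_of(c,l)[:3]])
print(readout.current_tool_rot(),readout.current_time_s())
E
```

```text
side [[514.8266118308886, 0.0, 314.37040187155725], [0.0, 514.8266118308886, 203.72059184240285], [0.0, 0.0, 1.0]] pos [  173.54627465 -1002.24240619  1028.64151758] [[0.91, -0.414, 0.019], [-0.252, -0.588, -0.768], [0.329, 0.695, -0.64]]
console [([321.8, 219.1], 0.61), ([345.3, 253.0], 0.47)]
red_switch [([317.5, 216.8], 0.8)]
yellow_switch [([304.0, 187.5], 0.61)]
red_tab [([301.6, 215.6], 0.77)]
yellow_tab [([289.4, 189.9], 0.48)]
red_tip [([390.5, 335.1], 0.18)]
relay [([363.7, 250.9], 0.5)]
capacitor [([347.9, 252.7], 0.55)]
top [[500.53851145769744, 0.0, 314.088295888733], [0.0, 500.53851145769744, 192.16976588954327], [0.0, 0.0, 1.0]] pos [ 598.18704188  -13.01226168 1653.37588601] [[-0.029, -1.0, -0.009], [-0.999, 0.029, -0.04], [0.04, 0.007, -0.999]]
console [([298.3, 184.4], 0.95)]
red_switch [([316.2, 198.0], 0.86)]
yellow_switch [([279.4, 194.8], 0.52)]
red_tab [([319.5, 208.0], 0.65), ([278.1, 193.6], 0.41)]
yellow_tab [([276.5, 208.0], 0.49)]
red_tip [([317.4, 209.9], 0.73)]
relay [([353.5, 167.3], 0.59)]
capacitor [([351.9, 186.0], 0.43)]
[ 3.14153283e+00 -1.76257461e-05 -2.67777976e+00] 0.9
```

```bash
cat > h.py <<'E'
from plant import robot, eyes, ticket, readout
import cv2,numpy as np
def ray(c,uv):
    k=eyes.calibration(c);R=np.array(k["R"]);K=np.array(k["intrinsics"])
    return -R.T@np.array(k["t"]),R.T@np.linalg.solve(K,[uv[0],uv[1],1])
def onz(c,uv,z):
    o,d=ray(c,uv);return (o+d*(z-o[2])/d[2]).round(1)
def proj(c,X):
    k=eyes.calibration(c);p=np.array(k["intrinsics"])@(np.array(k["R"])@np.array(X,float)+k["t"]);return p[:2]/p[2]
E
python3 - <<'E'
from h import *
t=cv2.imread("pics/top0.png");s=cv2.imread("pics/side0.png")
a=cv2.resize(t[130:260,220:400],None,fx=4,fy=4,interpolation=cv2.INTER_CUBIC);b=cv2.resize(s[140:280,230:410],None,fx=4,fy=4,interpolation=cv2.INTER_CUBIC)
cv2.imwrite("pics/a.png",a);cv2.imwrite("pics/b.png",b)
for n,z,ut,us in(("red_switch",72,(316.2,198),(317.5,216.8)),("yellow",72,(279.4,194.8),(304,187.5)),("red_tab",96,(319.5,208),(301.6,215.6)),("ytab",96,(276.5,208),(289.4,189.9)),("console",0,(298.3,184.4),(321.8,219.1))):
    print(n,onz("top",ut,z),onz("side",us,z))
for c,n in(("top","red_guard"),("side","red_guard"),("top","yellow_guard"),("top","console")):
    for d in eyes.regions_of(c,n)[:1]:
        r=d["region"];ct=cv2.findContours(r.astype(np.uint8),0,1)[0];ct=max(ct,key=len);print(c,n,d["confidence"],d["extent"],cv2.minAreaRect(ct))
E
```

```text
red_switch [643.   -7.5  72. ] [650.3 -19.5  72. ]
yellow [656.5 108.6  72. ] [669.  118.3  72. ]
red_tab [610.9 -16.9  96. ] [600.2 -22.4  96. ]
ytab [614.8 116.8  96. ] [612.7  96.5  96. ]
console [691.8  50.6   0. ] [693.7  39.7   0. ]
top red_guard 0.84 [313.2, 190.8, 11.8, 19.8] ((319.5, 200.0), (22.0, 11.0), 90.0)
side red_guard 0.63 [305.1, 204.4, 24.3, 13.9] ((314.8000183105469, 211.4000244140625), (17.708751678466797, 23.400854110717773), 71.56504821777344)
top yellow_guard 0.55 [274.3, 187.9, 16.7, 21.3] ((280.0, 196.5), (23.0, 12.0), 90.0)
top console 0.56 [252.2, 149.4, 92.8, 66.5] ((301.24273681640625, 183.49566650390625), (85.43699645996094, 58.24219512939453), 4.332313537597656)
```

View pics/a.png

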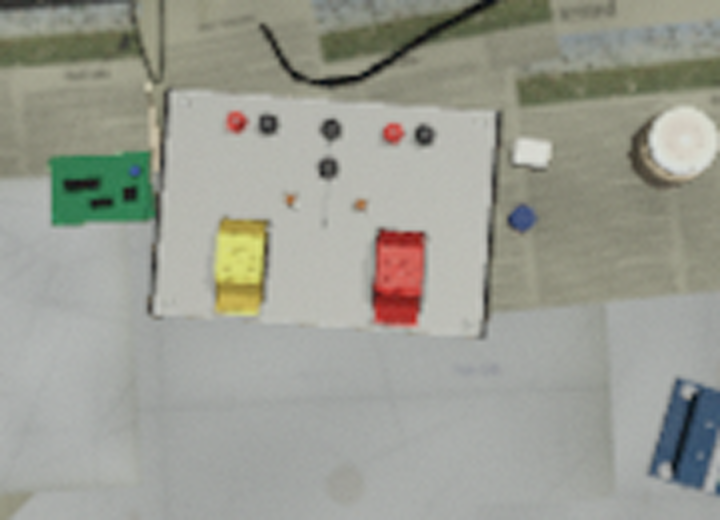

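View pics/b.png

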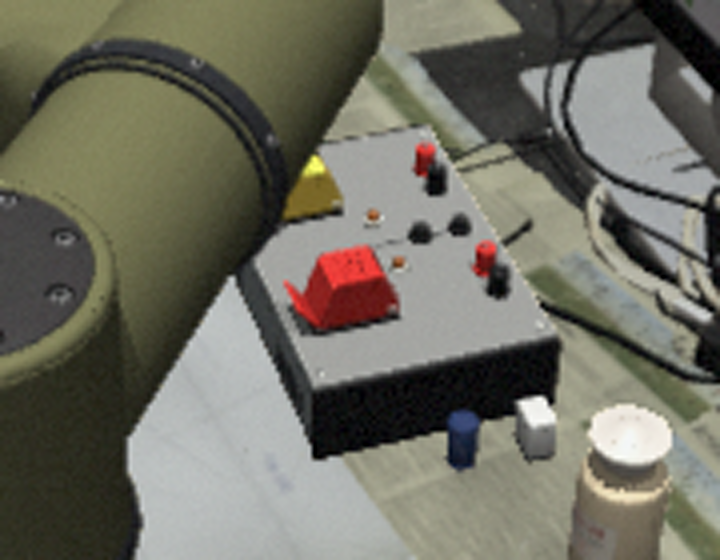

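Run:
```python
from h import *
f=lambda x,y:(220+x/4-.375,130+y/4-.375)
P=[onz("top",f(*p),72) for p in((167,90),(499,113),(485,337),(152,315))]
print(P);c=np.mean(P,0);print("panel c",c)
print("size",np.linalg.norm(P[0]-P[1]),np.linalg.norm(P[1]-P[2]))
l=P[0]-P[1]+P[3]-P[2];yaw=np.arctan2(-l[0],l[1]);
d=P[0]-P[3]+P[1]-P[2];print("yaw",yaw,np.arctan2(d[1],d[0]))
Rz=np.array([[np.cos(yaw),-np.sin(yaw)],[np.sin(yaw),np.cos(yaw)]])
S=c[:2]+Rz@[-42,-62];T=S+Rz@[-42,0]
print("red switch",S,"tab",T)
print("tab edge top ends",onz("top",f(374,322),96),onz("top",f(418,325),96))
for n,X in(("tab+",(*(S+Rz@[-42,17.5]),96)),("tab-",(*(S+Rz@[-42,-17.5]),96)),("hoodtopback",(*(S+Rz@[10,-17.5]),115))):
    print(n,"top",(proj("top",X)-[220,130])*4,"side",(proj("side",X)-[230,140])*4)
s=cv2.imread("pics/side0.png");cv2.imwrite("pics/b2.png",cv2.resize(s[195:230,295:335],None,fx=16,fy=16,interpolation=cv2.INTER_CUBIC))
```

```text
[array([793.7, 162.2,  72. ]), array([ 767.5, -100.5,   72. ]), array([590.6, -83.9,  72. ]), array([615.6, 178.5,  72. ])]
panel c [691.85   39.075  72.   ]
size 264.00327649481926 177.67715103524142
yaw -0.09719798496730575 -0.09241208835834641
red switch [644.03144954 -18.55646911] tab [602.22968981 -14.48057862]
tab edge top ends [604.9   3.1  96. ] [601.6 -31.1  96. ]
tab+ top [372.70202638 321.74140371] side [276.96931596 279.08956054]
tab- top [417.62931608 324.81091744] side [292.43325501 310.67672836]
hoodtopback top [422.48257919 257.22834734] side [364.70191988 274.64818063]
```

View pics/b2.png

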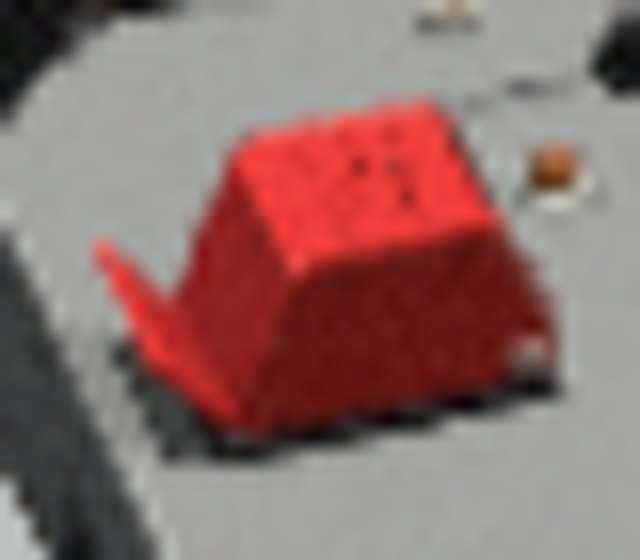

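```bash
cat >> h.py <<'E'
YAW=-0.095;S=np.array([645.5,-19.,72.])
Rz=np.array([[np.cos(YAW),-np.sin(YAW),0],[np.sin(YAW),np.cos(YAW),0],[0,0,1]])
def W(x,z,y=0): return (S+Rz@[x,y,z]).tolist()
def ori(t): return [np.pi,-t,YAW] if FL else [np.pi,t,YAW+np.pi]
FL=False
def st():
    p=Rz.T@(np.array(readout.current_eef_pos())-S);f=Rz.T@np.array(readout.current_ft_force())
    print("t%.2f"%readout.current_time_s(),"sw",p.round(1),"F",f.round(2));return f
E
python3 - <<'E'
from h import *
import h
for fl in(True,False):
    h.FL=fl
    for x,z,t in((-110,60,.3),(-70,11,.3),(-24,51,.3),(-29,24,0),(-8,24,0)):
        q=robot.solve_ik(W(x,z),ori(t));print(fl,x,z,t,None if q is None else np.round(q,2))
E
```

```text
True -110 60 0.3 [ 0.47 -0.41 -0.58  0.17 -1.16  0.96]
True -70 11 0.3 [ 0.42 -0.27 -0.56  0.17 -1.02  0.99]
True -24 51 0.3 [ 0.37 -0.16 -0.38  0.15 -1.08  1.05]
True -29 24 0 [ 0.3   0.11 -0.09  0.   -1.37  1.18]
True -8 24 0 [ 0.28  0.16 -0.03  0.   -1.38  1.19]
False -110 60 0.3 [ 0.47 -0.41 -0.58  0.17 -1.16 -2.18]
False -70 11 0.3 [ 0.42 -0.27 -0.56  0.17 -1.02 -2.15]
False -24 51 0.3 [ 0.37 -0.16 -0.38  0.15 -1.08 -2.09]
False -29 24 0 [ 0.3   0.11 -0.09 -0.   -1.37 -1.96]
False -8 24 0 [ 0.28  0.16 -0.03 -0.   -1.38 -1.95]
```

```bash
sed -i 's/^FL=False/FL=True/' h.py
python3 - <<'E'
from h import *
robot.command_gripper(0,20)
robot.reach(W(-120,90),ori(.3));st()
robot.move_l(W(-75,11),ori(.3),speed=120);robot.wait(.2);st()
s=eyes.snapshot("side");t=eyes.snapshot("top")
a=cv2.resize(s[150:270,240:400],None,fx=5,fy=5,interpolation=cv2.INTER_CUBIC)[:,:,::-1]
cv2.imwrite("pics/c.png",a)
cv2.imwrite("pics/d.png",cv2.resize(t[160:240,260:380],None,fx=6,fy=6,interpolation=cv2.INTER_CUBIC)[:,:,::-1])
print((proj("side",W(-75,11))-[240,150])*5,(proj("top",W(-75,11))-[260,160])*6)
E
```

```text
t3.98 sw [-119.8   -0.5   90.2] F [ 0.02 -0.77  0.75]
t5.09 sw [-74.8   0.2  12. ] F [0.39 0.89 0.52]
[251.74549826 348.04508759] [349.52065696 365.26538978]
```

View pics/c.png

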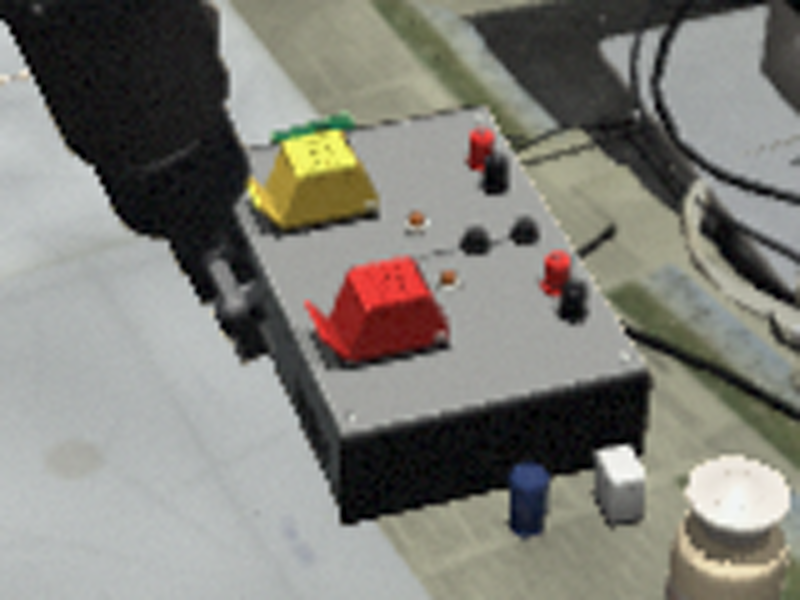

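View pics/d.png

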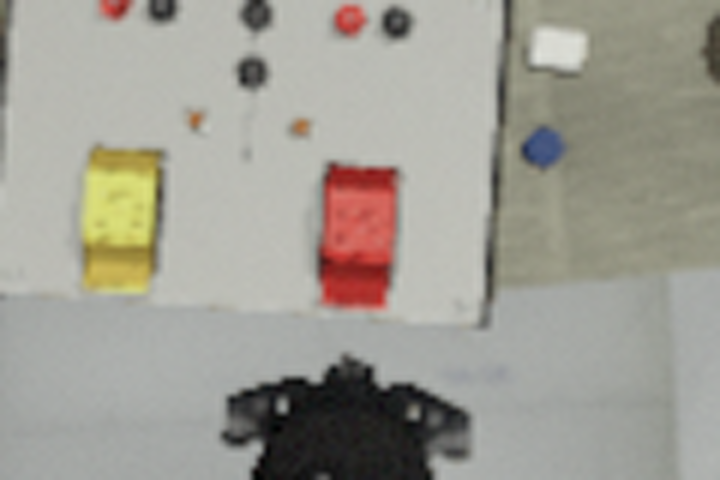

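```bash
cat >> h.py <<'E'
def F(n=12):
    a=[]
    for _ in range(n): a.append(Rz.T@np.array(readout.current_ft_force()));robot.wait(.01)
    return np.mean(a,0)
def shot(n,box=(150,270,240,400),k=5,c="side"):
    s=eyes.snapshot(c);cv2.imwrite(f"pics/{n}.png",cv2.resize(s[box[0]:box[1],box[2]:box[3]],None,fx=k,fy=k,interpolation=cv2.INTER_CUBIC)[:,:,::-1])
E
python3 - <<'E'
from h import *
f0=F()
for x in range(-60,-37,3):
    robot.move_l(W(x,11),ori(.3),speed=60);f=F()-f0
    print(x,f.round(2))
    if np.hypot(f[0],f[2])>1.0: break
st();shot("e")
E
```

```text
-60 [-0.2  -0.05 -0.04]
-57 [-0.25  0.02  0.02]
-54 [-0.02  0.24  0.02]
-51 [-0.1   0.22  0.01]
-48 [-4.23  0.09  0.35]
t7.19 sw [-48.4  -0.2  10.5] F [-4.36  0.4   0.41]
```

View pics/e.png

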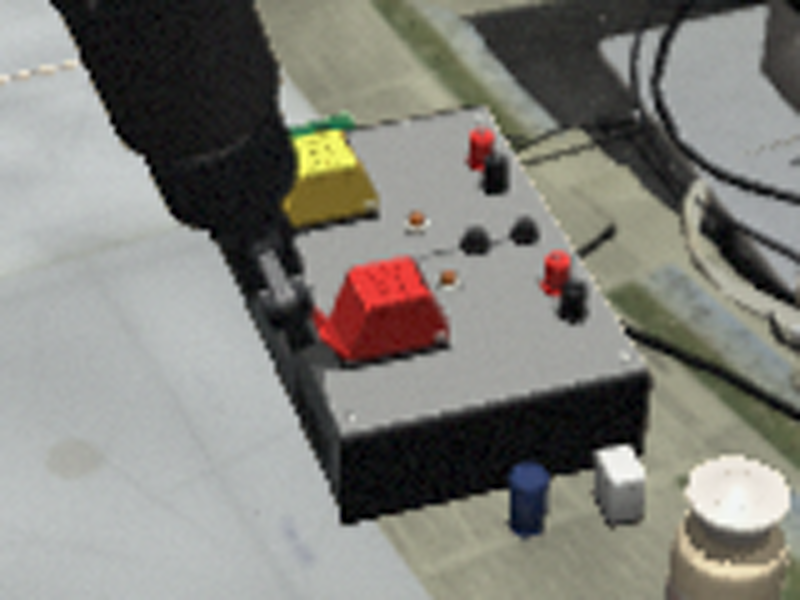

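```bash
cat >> h.py <<'E'
def arc(th,x0=-49,z0=11):
    # TCP translates with the tab's edge
    r=np.hypot(68,15);a=np.arctan2(15,68)
    return x0+68-r*np.cos(a+th), z0-15+r*np.sin(a+th)
E
python3 - <<'E'
from h import *
for th in (.05,.1,.15,.2,.25):
    x,z=arc(th);robot.move_l(W(x,z),ori(.3),speed=40);print(th,round(x,1),round(z,1),F(6).round(2))
    if abs(F(3)).max()>8: break
st();shot("f")
E
```

```text
0.05 -48.2 14.4 [-2.85 -0.01  0.39]
0.1 -47.2 17.7 [-1.84 -0.37  0.15]
0.15 -46.0 21.0 [-1.3  -0.39  0.02]
0.2 -44.7 24.2 [-1.47  0.41  0.01]
0.25 -43.2 27.4 [-1.62 -0.44  0.31]
t8.87 sw [-43.1   0.   27.5] F [-0.43 -0.44  0.04]
```

View pics/f.png

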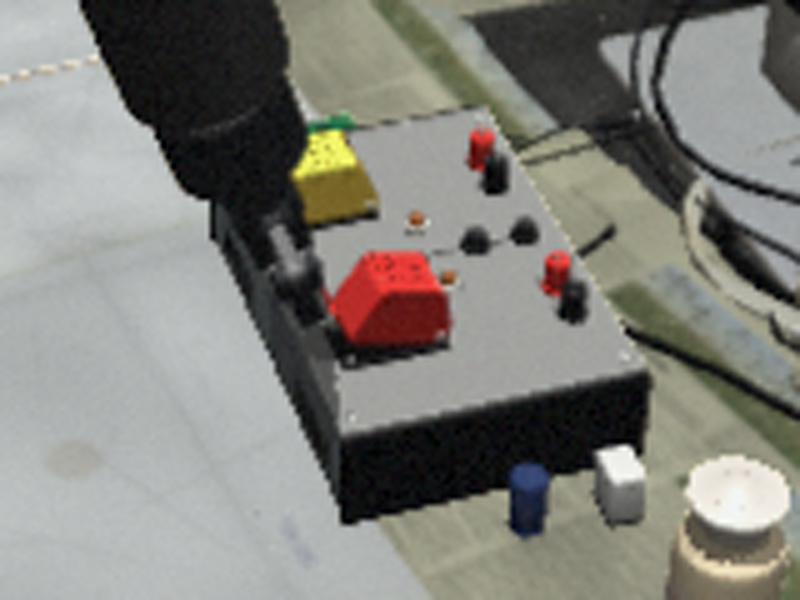

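Run:
```python
from h import *
for th in (.4,.55,.7):
    x,z=arc(th);robot.move_l(W(x,z),ori(.3),speed=50);print(th,round(x,1),round(z,1),F(6).round(2))
for x,z,t in((-25,50,.15),(-28,46,0),(-29,36,0),(-29,25,0)):
    robot.move_l(W(x,z),ori(t),speed=50);f=F(6);print(x,z,t,f.round(2))
    if abs(f).max()>8: break
st();shot("g",(170,250,270,380),7)
```

```text
0.4 -37.8 36.3 [-1.12  0.59  0.48]
0.55 -31.1 44.3 [-1.59 -0.02  0.46]
0.7 -23.3 51.3 [-1.87  0.16  0.69]
-25 50 0.15 [-0.64  0.32 -0.19]
-28 46 0 [-0.44 -0.47 -0.32]
-29 36 0 [-0.7   0.02  0.24]
-29 25 0 [-0.77 -0.33  0.34]
t11.66 sw [-29.   -0.   24.7] F [-0.35 -0.25  0.45]
```

View pics/g.png

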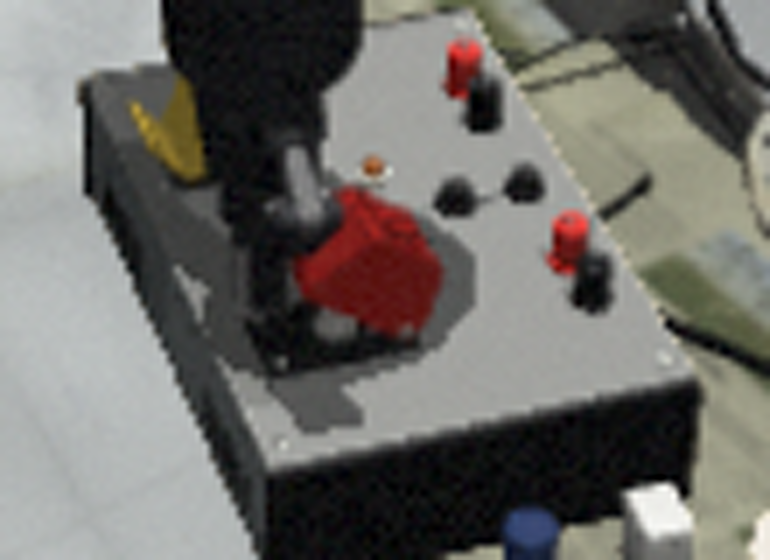

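Run:
```python
from h import *
for x in list(range(-26,-9,2))+[-9,-8]:
    robot.move_l(W(x,24),ori(0),speed=40);f=F(6);print(x,f.round(2))
    if abs(f).max()>10: break
st();shot("h",(170,250,270,380),7)
```

```text
-26 [-2.05  0.19  1.56]
-24 [-0.87  0.17 -0.01]
-22 [-0.9   0.06 -0.23]
-20 [-1.67 -0.43  0.16]
-18 [-1.94 -0.11  0.58]
-16 [-1.54 -0.31  0.49]
-14 [-1.35 -0.29  0.48]
-12 [-0.97  0.11 -0.1 ]
-10 [-1.  -0.2 -0.1]
-9 [-0.8   0.28  0.35]
-8 [-1.08 -0.48  0.72]
t15.01 sw [-8. -0. 24.] F [-0.61 -0.35  0.11]
```

View pics/h.png

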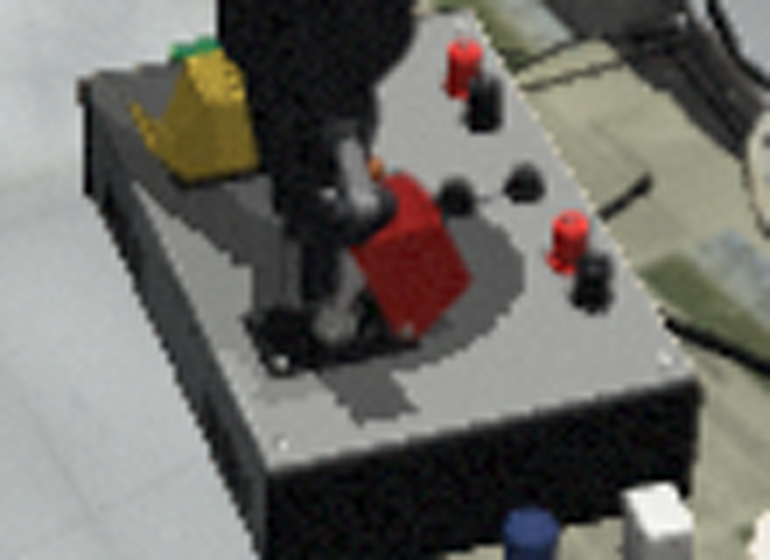

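Run:
```python
from h import *
for x in (-7,-6):
    robot.move_l(W(x,24),ori(0),speed=40);f=F(6);print(x,f.round(2))
    if abs(f).max()>6: break
robot.move_l(W(-24,24),ori(0),speed=60);print(F(6).round(2));st();shot("i",(170,250,270,380),7)
```

```text
-7 [-1.25  0.21  0.67]
-6 [-1.18  0.4   0.55]
[-0.72  0.2   0.38]
t16.16 sw [-23.9   0.   24.3] F [ 0.29 -0.42 -0.14]
```

View pics/i.png

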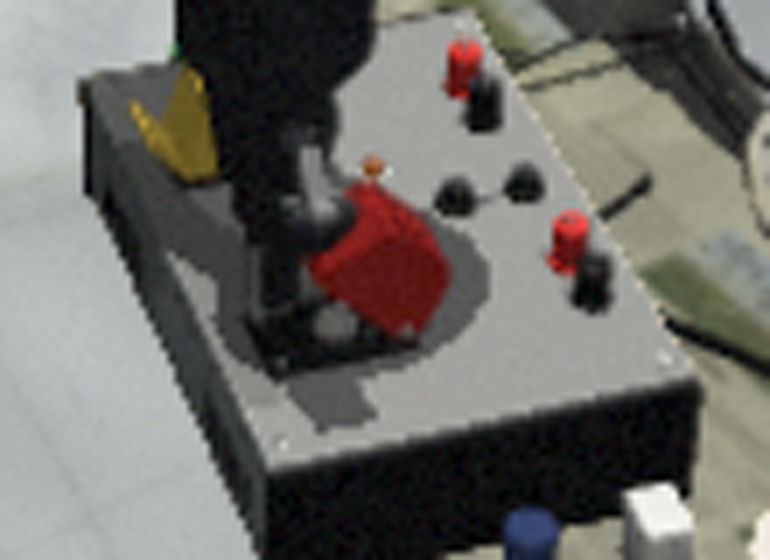

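Run:
```python
from h import *
for n,x,z in(("off",-8.5,34),("on",12.5,34),("pivot",2,9),("off mid",-3,22),("on mid",7,22)): print(n,((proj("side",W(x,z))-[270,170])*7).round())
```

```text
off [303. 270.]
on [353. 259.]
pivot [326. 312.]
off mid [315. 290.]
on mid [339. 285.]
```

Run:
```python
from h import *
robot.move_l(W(-70,24),ori(0),speed=150)
robot.move_l(W(-125,60),ori(0),speed=150);robot.wait(.6);st()
a=eyes.snapshot("side");t=eyes.snapshot("top")
r=lambda im:cv2.resize(im,None,fx=5,fy=5,interpolation=cv2.INTER_CUBIC)[:,:,::-1]
cv2.imwrite("pics/j.png",np.hstack([r(a[170:270,270:350]),r(t[140:240,265:345])]))
```

```text
t17.86 sw [-125.    -0.    59.9] F [0.97 0.2  0.04]
```

View pics/j.png

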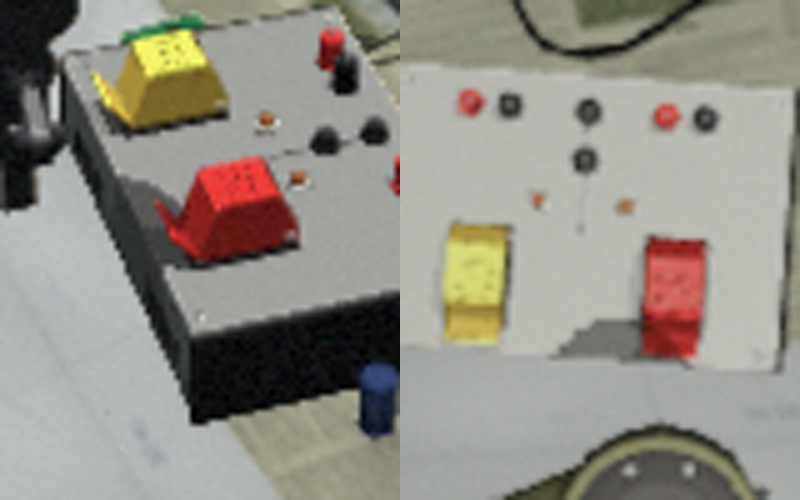

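Both guards are shut (red at (235,210) in the side half of the picture), the finger is clear of them, and nothing on the bench looks disturbed.

```bash
python3 -c "
from plant import ticket
print(ticket.sign_off())"
```

```text
the job is handed in; nothing more can be done
None
```

The red-guarded channel was switched on and its guard dropped shut again; the "on" state rests on camera views of the toggle leaning to the far side, as it is hidden now. The yellow channel was left shut and untouched, and the job was handed in at about 18 s.

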